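# Rock the pendulum gauge to its mark on the ridged offcut and hold

## Robot

A 7-joint arm with a two-finger parallel gripper is mounted at the origin on the work surface. World frame = base frame: x ahead of the robot, y to its left, z up, the work surface at z = 0. Lengths are in m, angles in rad, forces in N, time in s.
With the tool pointing down it reaches from about 0.4 to 0.925 m from the base axis. Payload 4.1 kg.
Tool frame: the origin (TCP) lies on the centre line of the jaws, within the pads' length; the fingertips stand 19 mm ahead of it and the grasp point (between the pads) is the TCP (ctrl.tip_reach is the distance from the TCP to the fingertips, in m); z points along the fingers, y is the line along which they close (so a half turn about z gives the same grasp; the last joint's range is limited). The gripper opens to 85 mm and grips with 20 to 120 N. Pads are 22 mm wide; open, the fingers measure 114 mm over their backs; the gripper's body (76 mm by 85 mm) begins 54 mm behind the grasp point. The pads swing forward as they close: fully open they stand 13 mm farther back than shut.
Start: joints at [-1.247, 0.398, 0.045, 1.537, -0.019, 1.207, -0.051], TCP at [0.267, 0.593, 0.25] pointing down, gripper open.
Joint ranges: [-2.82, 2.82], [-0.49, 2.23], [-1.37, 1.46], [0, 2.46], [-1.36, 4.5], [0.23, 2], [-2.94, 2.94]. Speed limits (rad/s): [2.57, 2.57, 3.14, 3.14, 3.14, 3.14, 3.14].

## Interface

Orientations are given as a unit quaternion [w, x, y, z].
In Python, from station import ctrl gives the robot as it stands. The module is installed in compiled form; this text tells all that it offers.
- The arm moves only by the tool step_arm, never from a script. Its argument "steps" is one flat list of numbers, 7 for each row, row after row: the shift along the tool's x, y, z as a fraction of full scale, then the turn, a rotation vector about the tool's x, y, z as a fraction of full scale, then the opening, from 0 (shut) to 1 (fully open). A call has 1 to 12 rows; each row shifts and turns the commanded pose from where the row before left it, along the tool's axes as they then stand; what a row does not reach is not made up. Full scale, the value 1, is 0.025 m for a shift and 0.12 rad for a turn. A row lasts 1/8 s, in which the tool goes at most 62.5 mm and 10.7 degrees, less where a joint would pass 70% of its speed; a pose out of reach is approached as far as the arm can. A call with a number of a shift or a turn outside -1 to 1 is refused whole. A call with a gripper value outside its range is refused whole. The fingers move at their own pace and stop on an object; "force" is the grip in N (left out, the last holds). Time passes only in rows, so rows that do not move let the fingers close. It gives the time, the measured TCP pose, the force, the opening and the grip force at its end, in the units of the state.
- ctrl.state(): the state, without advancing time (a new reading comes with each control period).
- ctrl.get_image(name): name is "scene" or "top" or "wrist"; returns (picture, depth): 400x640x3 uint8, blue, green, red; 400x640 float32, m along the optical axis (not along the pixel's ray), 0 where there is no reading.
- ctrl.camera_model(name): a dict with "intrinsics" (3x3 intrinsics, pixels), "pose" (4x4, takes a point from camera to world coordinates). Camera axes: x right, y down, z forward; pixel columns grow to the right and rows downward; lengths in m; the calibration is good to about 2 mm. A picture is of the moment at which its call begins: read the wrist's pose just before it. camera_model takes no time and is no camera call; for the wrist camera it gives the pose at the moment of the call.
- ctrl.hand_in(): hands the job in; it is judged then, once.
Trained networks look in the newest picture that a camera, given by its name, has taken for a name from the list of things; names that differ only in an ending like _2 or _b are one class to them, and where a whole thing is asked for, a point or a joint stands for the part that bears it (a point fixed in the world has none). Each returns a list of dicts, best first, with "conf" (0 to 1); they miss things now and then, are a little off and sometimes report something else, mostly with a low value. They report only what shows in the picture. A call takes as long as a camera call. They do not tell look-alikes from the thing itself.
- ctrl.search_frame(camera, target): "uv" ([column, row] in pixels, amid what is visible of it).
The state is a dict: "time": time; "joints": joint angles; "joint_vel": joint speeds; "tau": joint torques, N m; "tcp_pos": TCP position; "ee_rot": TCP orientation; "ft_force": force on the tool from outside, world axes, zero at the start; "ft_torque": the same for the moment, N m; "finger_gap": opening from 0.0 (shut) to 1.0 (fully open); "gripper_force": force on a finger pad.
Only numpy, scipy, OpenCV 4.12 (cv2) and the standard library are available. Lean on these libraries where they do the work, as an engineer would, in place of code of your own. Each camera call takes 0.05 s, during which the arm holds its last target. There are 200 camera calls.

## Task

Pick up the wooden angle gauge and set its foot square across the dark round ridge of the stud offcut, near the middle of both. Rock the gauge sideways on the ridge until its swinging red pointer settles on the blue mark of the dial, so that the mirror-seat angle can be scribed, and finish while still holding it there in the gripper with its foot kept pressed on the ridge. Leave the nugget, spacer ring, eyepiece and tube where they are.

Things in the scene. Friction and masses are not known exactly. Their poses are not given: they have to be found in the camera images.
- gauge: Loose wooden pendulum angle gauge, about 0.4 kg, standing on the bench, dial facing roughly +x. Origin: centre of its foot's underside; x out of the white dial, y along the foot, z up. Foot 44 (x) x 150 (y) x 14 high; upright board 12 (x) x 130 (y), up to 134 high; grip block on top. Rolled about its x axis by angle a, the pointer still hangs plumb and pointer settles at -a.
- gauge_grip (a point): Centre of the gauge's dark wooden grip block, 24 (x) x 46 (y), from 134 to 180 mm above the gauge's underside (this point at 156 mm, on its z axis); axes as the gauge's. Pinch its two x faces from above.
- pointer (a joint): Angle (rad) of the red swinging pointer about the gauge's x axis, which goes through the pivot 120 mm above the underside: 0 = pointing straight at the foot, positive = tip towards the gauge's +y end. Swings freely to 0.75 either way, lightly damped; settles in about 1.5 s. It cannot be pushed by the fingers.
- mark (a joint): Angle (rad) of the blue mark about the same pivot, counted the same way; it keeps its place on the dial during the run; somewhere from 0.12 to 0.36, so the gauge's +y end must go down.
- pointer_tip (a point): Tip of the red pointer, 84 mm from the pivot, 12 mm in front of the gauge's middle plane.
- mark_tip (a point): Middle of the blue mark (12 mm wide, 22 mm long) on the dial, at the same 84 mm radius and the same plane as the pointer tip: the two points coincide when the pointer is on the mark.
- stud: Pale stud offcut fixed to the bench, 80 (x) x 90 (y); origin: centre of underside, z up. A dark round ridge, radius 14 mm, runs along x over its middle: centre line 42 mm, crest 56 mm above the bench. Uneven shoulders: 36 mm high on the +y side, 28 mm on the -y side. The gauge's foot lies across the ridge, gauge x along stud x (dial towards +x).
- ridge (a point): Middle of the ridge's crest, 56 mm above the bench; axes as the stud's.
- nugget: Teal glass nugget, 40 mm across, 19 high, loose bystander; origin under its centre.
- spacer: Steel spacer ring, 48 mm across, 12 high, loose bystander; origin under its centre.
- eyepiece: Brass eyepiece, 48 mm across, 34 high, loose bystander; origin under its centre.
- tube: Cracked clear acrylic tube standing on end, 54 mm across, 85 high, loose bystander; origin under its centre.
Not all that is in view belongs to the job. There is more than one size of the gauge; the job needs the smaller. Of the things shaped like the stud, the wooden one is meant.

How it is judged:
By the outcome, as a careful person would: the job done as asked, in the order asked, and still so for the second after the job is handed in, while the arm keeps its last pose, push and grip.
It also fails if it takes over 61 s, if anything falls off the work surface, if the arm or the gripper's body presses on something with over 40 N, if the wrist force passes 120 N, or if a joint passes its speed limit or range.

## Working session

There is one attempt and no reset: what is moved stays moved. The work goes in short steps, Python scripts to look and compute and a tool call to move; the robot and the scene stay as the last step left them, time stands still between calls to the robot, and variables do not carry over. Pictures are saved under pics/ and viewed, at most 10 in all, crops included, and the job is handed in when it is done.

Besides the shell and the picture viewer there is one more tool, called in YAML: its name, and indented under it one key for each argument. step_arm: Moves the arm, as the interface text tells. Shift numbers are shares of 0.025 m and turn numbers shares of 0.12 rad, none past 1 either way. Its arguments: {"type":"object","properties":{"steps":{"type":"array"},"force":{"type":"number"}},"required":["steps"]}

```bash
mkdir -p pics; cat > h.py <<'E'
import numpy as np, cv2
from station import ctrl
def grab(n):
    m=ctrl.camera_model(n); im,d=ctrl.get_image(n); return im,d,np.array(m["intrinsics"]),np.array(m["pose"])
def cloud(d,K,T):
    v,u=np.mgrid[:d.shape[0],:d.shape[1]]
    P=np.stack([(u-K[0,2])/K[0,0]*d,(v-K[1,2])/K[1,1]*d,d],-1)
    W=P@T[:3,:3].T+T[:3,3]; W[d<=0]=np.nan; return W
E
python3 - <<'E'
from h import *
out=[]
for n in("scene","top"):
    im,d,K,T=grab(n); cv2.imwrite(f"pics/{n}0.png",im); np.savez(f"{n}0.npz",im=im,d=d,K=K,T=T)
    W=cloud(d,K,T)
    for t in("gauge","stud","pointer_tip","mark_tip","ridge"):
        for r in ctrl.search_frame(n,t)[:3]:
            u,v=map(int,r["uv"]); print(n,t,round(r["conf"],2),u,v,W[v,u].round(3))
s=ctrl.state();print(s["time"],s["tcp_pos"],s["ee_rot"],s["ft_force"])
E
```

```text
scene gauge 0.9 190 192 [ 0.346 -0.199  0.136]
scene gauge 0.61 229 255 [ 0.515 -0.226  0.1  ]
scene stud 0.8 373 186 [0.517 0.193 0.031]
scene stud 0.59 352 150 [0.391 0.25  0.048]
scene pointer_tip 0.54 238 253 [ 0.517 -0.208  0.094]
scene ridge 0.71 378 181 [0.523 0.203 0.045]
scene ridge 0.67 347 150 [0.368 0.256 0.034]
top gauge 0.81 398 205 [ 0.5   -0.186  0.169]
top gauge 0.6 390 279 [ 0.315 -0.172  0.104]
top stud 0.76 241 202 [0.52  0.214 0.057]
top stud 0.61 222 263 [0.359 0.265 0.056]
top stud 0.52 399 205 [ 0.499 -0.186  0.178]
top ridge 0.74 221 261 [0.364 0.267 0.059]
top ridge 0.58 242 207 [0.507 0.213 0.049]
0.6 [0.26668984 0.59280919 0.25036361] [3.03057073e-05 2.09803545e-01 9.77743559e-01 6.50111757e-05] [-0.20447549 -0.11539972 -1.21424463]
```

View pics/scene0.png

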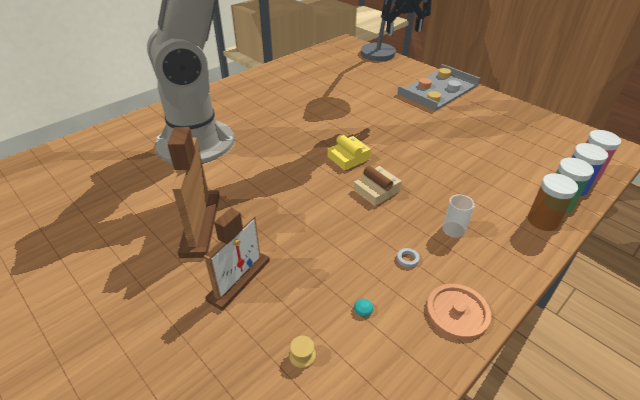

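View pics/top0.png

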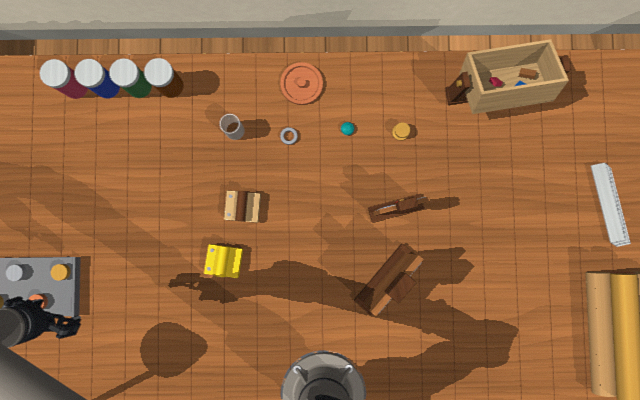

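The scene view shows the small gauge at (237,258): white dial, red pointer and blue mark on the right at about (249,263). The larger gauge is behind it at (195,195). The wooden stud is at (378,184) and the yellow look-alike at (350,150). In the top view the small gauge is at (398,206) and the stud at (242,206).

```bash
python3 - <<'E'
from h import *
def ld(n):
    z=np.load(n+"0.npz"); return z["im"],z["d"],z["K"],z["T"]
def rect(p,l):
    r=cv2.minAreaRect((p[:,:2]*1000).astype(np.float32)); print(l,len(p),[np.round(x,1) for x in r],"z",np.percentile(p[:,2],[5,50,95]).round(4))
for n in("top","scene"):
    im,d,K,T=ld(n); W=cloud(d,K,T).reshape(-1,3); C=im.reshape(-1,3).astype(int)
    ok=~np.isnan(W[:,0]); W=W[ok];C=C[ok]
    g=(abs(W[:,0]-.51)<.1)&(abs(W[:,1]+.2)<.11)&(W[:,0]>.41)
    for lo,hi in((.006,.03),(.03,.125),(.14,.2),(.172,.2)):
        m=g&(W[:,2]>lo)&(W[:,2]<hi)
        if m.sum()>4: rect(W[m],f"{n} gauge {lo}-{hi}")
    s=(abs(W[:,0]-.52)<.07)&(abs(W[:,1]-.21)<.08)
    for lo,hi in((.01,.1),(.046,.1)):
        m=s&(W[:,2]>lo)&(W[:,2]<hi)
        if m.sum()>4: rect(W[m],f"{n} stud {lo}")
    p=W[s&(W[:,2]>.048)]; 
    if len(p)>4:
        c=np.median(p,0); w=np.linalg.svd(p[:,:2]-p[:,:2].mean(0),full_matrices=False)[2][0]; print("ridge",p.mean(0).round(4),np.degrees(np.arctan2(*w[::-1])))
    if n=="scene":
        wh=g&(C.min(1)>150)&(W[:,2]>.02); p=W[wh]; c=np.median(p,0)
        for _ in range(4):
            nrm=np.linalg.svd(p-p.mean(0),full_matrices=False)[2][2]; p=p[abs((p-p.mean(0))@nrm)<.006]
        nrm*=np.sign(nrm[0]); print("dial",len(p),p.mean(0).round(4),nrm.round(3),"yaw",np.degrees(np.arctan2(nrm[1],nrm[0])))
        y=np.array([-nrm[1],nrm[0],0]);y/=np.linalg.norm(y)
        for nm,m in(("white",wh),("blue",g&(C[:,0]>C[:,2]+60)&(W[:,2]>.02)),("red",g&(C[:,2]>C[:,1]+110)&(C[:,2]>150)&(W[:,2]>.02))):
            q=W[m]; print(nm,m.sum(),q.mean(0).round(4),"ext y",(q@y).min().round(4),(q@y).max().round(4),"mean",(q@y).mean().round(4))
    for nm,c in(("gauge",(.5,-.19,.1)),):
        pass
E
```

```text
top gauge 0.006-0.03 549 [array([ 509.9, -199.1]), array([195.5, 218.5]), np.float64(0.7)] z [0.0065 0.0134 0.0178]
top gauge 0.03-0.125 42 [array([ 506.2, -202.5]), array([ 21.9, 121.8]), np.float64(14.0)] z [0.0363 0.0773 0.1222]
top gauge 0.14-0.2 213 [array([ 500.6, -200.5]), array([23.8, 61.3]), np.float64(13.8)] z [0.1515 0.1792 0.1832]
top gauge 0.172-0.2 188 [array([ 502.5, -207.9]), array([23.5, 46. ]), np.float64(13.5)] z [0.1757 0.1795 0.1834]
top stud 0.01 1011 [array([511. , 215.2]), array([90.7, 80. ]), np.float64(84.6)] z [0.0241 0.0356 0.0567]
top stud 0.046 290 [array([511. , 214.9]), array([27.1, 79.8]), np.float64(84.2)] z [0.0481 0.0542 0.0586]
ridge [0.5108 0.2148 0.0541] 174.17186320568817
scene gauge 0.006-0.03 954 [array([ 509.3, -208.6]), array([ 43.8, 152.2]), np.float64(10.2)] z [0.0082 0.0148 0.0273]
scene gauge 0.03-0.125 1809 [array([ 511.4, -207.2]), array([ 19.4, 132.4]), np.float64(8.9)] z [0.0358 0.0801 0.1212]
scene gauge 0.14-0.2 668 [array([ 504.8, -209. ]), array([26.5, 47.5]), np.float64(14.6)] z [0.1434 0.1711 0.1819]
scene gauge 0.172-0.2 323 [array([ 504.3, -209. ]), array([25.5, 47. ]), np.float64(14.0)] z [0.1736 0.1803 0.1823]
scene stud 0.01 1103 [array([512.1, 214.6]), array([94.3, 84.3]), np.float64(84.3)] z [0.014  0.0307 0.056 ]
scene stud 0.046 256 [array([512.7, 212.8]), array([28.5, 81.5]), np.float64(85.3)] z [0.0473 0.0539 0.0573]
ridge [0.5151 0.2102 0.0539] -4.505175057474446
dial 23 [ 0.5036 -0.1796  0.1298] [ 0.743  0.192 -0.641] yaw 14.451260261022664
white 23 [ 0.5036 -0.1796  0.1298] ext y -0.3856 -0.2719 mean -0.2996
blue 22 [ 0.508  -0.1825  0.0403] ext y -0.3091 -0.2969 mean -0.3035
red 4 [ 0.5165 -0.2053  0.0709] ext y -0.3307 -0.3244 mean -0.3277
```

step_arm:
  steps: [0,0,0,0,0,0.94,1,0,0,0,0,0,0.94,1,0,0,0,0,0,0.94,1,0,0,0,0,0,0.94,1,0,0,0,0,0,0.94,1,0,0,0,0,0,0.94,1,0,0,0,0,0,0.94,1,0,0,0,0,0,0.94,1,-1,0.25,0,0,0,0,1,-1,0.25,0,0,0,0,1,-1,0.25,0,0,0,0,1,-1,0.25,0,0,0,0,1]
  force: 80

```text
time: 2.1
tcp_pos: [0.3163, 0.5001, 0.2505]
ee_rot: [-0.0, 0.615, 0.788, 0.0]
ft_force: [0.2, -0.7, -0.1]
finger_gap: 1.003
gripper_force: 0.0
```

step_arm:
  steps: [-1,0.25,0,0,0,0,1,-1,0.25,0,0,0,0,1,-1,0.25,0,0,0,0,1,-1,0.25,0,0,0,0,1,-1,0.25,0,0,0,0,1,-1,0.25,0,0,0,0,1,-1,0.25,0,0,0,0,1,-1,0.25,0,0,0,0,1,-1,0.25,0,0,0,0,1,-1,0.25,0,0,0,0,1,-1,0.25,0,0,0,0,1,-1,0.25,0,0,0,0,1]

```text
time: 3.6
tcp_pos: [0.4613, 0.2274, 0.2504]
ee_rot: [-0.0, 0.615, 0.788, 0.0]
ft_force: [0.2, -0.2, -0.0]
finger_gap: 1.002
gripper_force: 0.0
```

step_arm:
  steps: [-1,0,0,0,0,0,1,-1,0,0,0,0,0,1,-1,-0.2,0,0,0,0,1,-1,-0.2,0,0,0,0,1,-1,-0.2,0,0,0,0,1,-1,-0.2,0,0,0,0,1,-1,-0.2,0,0,0,0,1,-1,-0.2,0,0,0,0,1,-1,-0.2,0,0,0,0,1,-1,-0.2,0,0,0,0,1,-1,-0.2,0,0,0,0,1,-1,-0.2,0,0,0,0,1]

```text
time: 5.1
tcp_pos: [0.4849, -0.0755, 0.2504]
ee_rot: [-0.0, 0.615, 0.788, 0.0]
ft_force: [0.5, 0.2, -0.2]
finger_gap: 0.997
gripper_force: 0.0
```

step_arm:
  steps: [-1,-0.1,0,0,0,0,1,-1,-0.1,0,0,0,0,1,-1,-0.1,0,0,0,0,1,-1,-0.1,0,0,0,0,1,-1,-0.1,0,0,0,0,1,-0.3,-0.1,0,0,0,0,1,0,0,0,0,0,0,1]

```text
time: 5.98
tcp_pos: [0.5025, -0.2065, 0.2502]
ee_rot: [-0.0, 0.616, 0.788, 0.0]
ft_force: [-0.0, 0.8, -0.3]
finger_gap: 1.002
gripper_force: 0.0
```

```bash
python3 - <<'E'
from h import *
s=ctrl.state();print(s["tcp_pos"],s["joints"].round(2) if hasattr(s["joints"],'round') else s["joints"])
im,d,K,T=grab("wrist"); cv2.imwrite("pics/w1.png",im)
W=cloud(d,K,T).reshape(-1,3); W=W[~np.isnan(W[:,0])]
m=(W[:,2]>.172)&(W[:,2]<.19)&(abs(W[:,0]-.5)<.06)&(abs(W[:,1]+.208)<.06)
p=W[m]; print(len(p), cv2.minAreaRect((p[:,:2]*1000).astype(np.float32)) if len(p)>4 else 0, np.median(p[:,2]) if len(p) else 0)
E
```

```text
[ 0.50247259 -0.20646882  0.25019775] [-0.3   0.26  0.74  1.81 -0.19  1.14  0.74]
3048 ((504.119140625, -208.2332000732422), (23.9522647857666, 45.740692138671875), 13.95310115814209) 0.18007878536086408
```

step_arm:
  steps: [-0.08,0.05,0.9,0,0,0,1,0,0,0.9,0,0,0,1,0,0,0.9,0,0,0,1,0,0,0.6,0,0,0,1,0,0,0.4,0,0,0,1,0,0,0,0,0,0,0,0,0,0,0,0,0,0,0,0,0,0,0,0,0,0,0,0,0,0,0,0,0,0,0,0,0,0,0,0,0,0,0,0,0,0,0,0,0,0,0,0,0]
  force: 80

```text
time: 7.52
tcp_pos: [0.5049, -0.2082, 0.1584]
ee_rot: [0.0, 0.615, 0.788, 0.0]
ft_force: [-1.9, 0.4, 5.3]
finger_gap: 0.273
gripper_force: 79.7
```

step_arm:
  steps: [0,0,-0.5,0,0,0,0,0,0,-0.8,0,0,0,0,0,0,-1,0,0,0,0,0,0,-1,0,0,0,0,0,0,-0.7,0,0,0,0,0,0,0,0,0,0.5,0,0,0,0,0,0,0.8,0,0,0,0,0,0,0.8,0,0,0,0,0,0,0.75,0,0.4,-0.02,0,0,0,0,0,0.7,-0.08,0,0,0,0,0,1,-0.08,0,0,0,0,0]

```text
time: 9.02
tcp_pos: [0.505, -0.1543, 0.2576]
ee_rot: [-0.0, 0.74, 0.673, -0.0]
ft_force: [1.2, -0.4, -4.2]
finger_gap: 0.274
gripper_force: 78.7
```

step_arm:
  steps: [1,-0.08,0,0,0,0,0,1,-0.08,0,0,0,0,0,1,-0.08,0,0,0,0,0,1,-0.08,0,0,0,0,0,1,-0.08,0,0,0,0,0,1,-0.08,0,0,0,0,0,1,-0.08,0,0,0,0,0,1,-0.08,0,0,0,0,0,1,-0.08,0,0,0,0,0,1,-0.08,0,0,0,0,0,0.8,-0.08,0,0,0,0,0,0.5,-0.08,0,0,0,0,0]

```text
time: 10.52
tcp_pos: [0.5083, 0.1299, 0.2577]
ee_rot: [-0.0, 0.74, 0.673, -0.0]
ft_force: [0.3, 0.1, -4.2]
finger_gap: 0.272
gripper_force: 78.8
```

step_arm:
  steps: [0.8,-0.08,0,0,0,0,0,0.8,-0.08,0,0,0,0,0,0.8,-0.08,0,0,0,0,0,0.6,-0.08,0,0,0,0,0,0.4,0,0,0,0,0,0,0,0,0,0,0,0,0,0,0,0,0,0,0,0,0,0,0,0,0,0,0]

```text
time: 11.52
tcp_pos: [0.509, 0.2128, 0.2579]
ee_rot: [0.0, 0.741, 0.672, -0.0]
ft_force: [-0.7, -0.7, -4.0]
finger_gap: 0.273
gripper_force: 78.7
```

```bash
python3 - <<'E'
from h import *
s=ctrl.state();print(s["time"],s["tcp_pos"],s["ee_rot"],s["joints"])
for n in ("scene","top"):
    im,d,K,T=grab(n); np.savez(f"{n}1.npz",im=im,d=d,K=K,T=T)
    if n=="scene":
        for t in("gauge","pointer_tip","mark_tip","stud"):
            for r in ctrl.search_frame(n,t)[:2]: print(t,r)
        c=np.array(s["tcp_pos"]); q=T[:3,:3].T@(c-[0,0,.08]-T[:3,3]); q=K@q/q[2]; u,v=map(int,q[:2]); print(u,v)
        cv2.imwrite("pics/s1.png",cv2.resize(im[v-75:v+75,u-80:u+80],None,fx=4,fy=4,interpolation=cv2.INTER_CUBIC))
E
```

```text
11.525 [0.50902308 0.21275928 0.25789795] [ 7.53392565e-05  7.40834112e-01  6.71688032e-01 -8.42436073e-06] [-0.9621694   0.24982885  0.58623209  1.77635922 -0.14959613  1.15988756
 -0.42807983]
gauge {'uv': [191.4, 194.3], 'conf': 0.94}
gauge {'uv': [378.7, 138.4], 'conf': 0.6}
mark_tip {'uv': [384.1, 132.4], 'conf': 0.36}
stud {'uv': [347.6, 149.4], 'conf': 0.71}
stud {'uv': [375.4, 186.1], 'conf': 0.64}
381 131
```

View pics/s1.png

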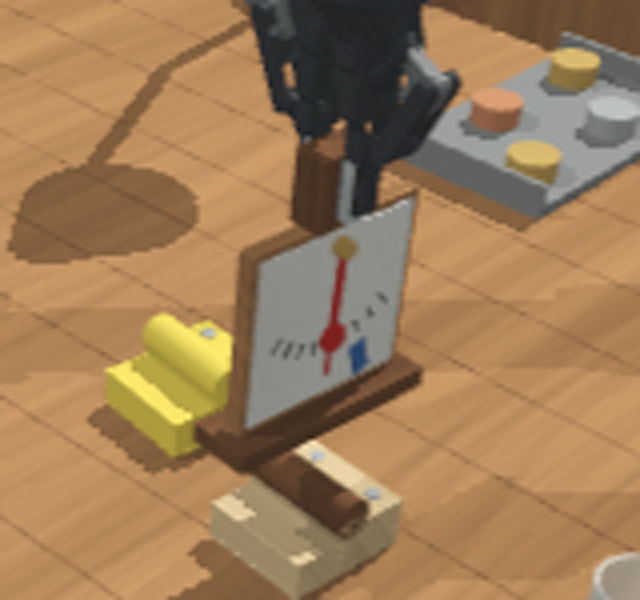

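The crop shows the gauge held upright over the wooden stud. Its pointer hangs from the pivot at (344,247), with the bob at (333,337). The blue mark is at (359,354), towards +y.

step_arm:
  steps: [0.08,0.09,0.5,0,0,0,0,0,0,0.6,0,0,0,0,0,0,0.4,0,0,0,0,0,0,0.14,0,0,0,0,0,0,0,0,0,0,0,0,0,0,0,0,0,0]

```text
time: 12.58
tcp_pos: [0.5117, 0.2156, 0.2173]
ee_rot: [0.0, 0.74, 0.672, 0.001]
ft_force: [-0.5, 1.0, -4.1]
finger_gap: 0.271
gripper_force: 78.6
```

step_arm:
  steps: [0,0,0.04,0,0,0,0,0,0,0,0,0,0,0]

```text
time: 12.82
tcp_pos: [0.5114, 0.2155, 0.216]
ee_rot: [-0.0, 0.74, 0.672, 0.0]
ft_force: [-0.4, -0.3, -4.8]
finger_gap: 0.269
gripper_force: 78.6
```

step_arm:
  steps: [0,0,0.04,0,0,0,0,0,0,0,0,0,0,0]

```text
time: 13.08
tcp_pos: [0.5112, 0.2155, 0.2147]
ee_rot: [-0.0, 0.74, 0.672, -0.0]
ft_force: [-0.2, -0.1, -3.3]
finger_gap: 0.274
gripper_force: 78.6
```

step_arm:
  steps: [0,0,0.03,0,0,0,0,0,0,0,0,0,0,0]

```text
time: 13.32
tcp_pos: [0.5114, 0.2156, 0.2144]
ee_rot: [-0.0, 0.74, 0.672, 0.0]
ft_force: [-0.3, -0.4, -0.7]
finger_gap: 0.269
gripper_force: 79.1
```

step_arm:
  steps: [0,0,0.03,0,0,0,0,0,0,0,0,0,0,0]

```text
time: 13.58
tcp_pos: [0.5115, 0.2156, 0.2143]
ee_rot: [-0.0, 0.74, 0.672, 0.0]
ft_force: [-2.4, -0.8, 5.7]
finger_gap: 0.272
gripper_force: 79.9
```

step_arm:
  steps: [0,0,0.03,0,0,0,0,0,0,0,0,0,0,0]

```text
time: 13.82
tcp_pos: [0.5116, 0.2157, 0.2143]
ee_rot: [-0.0, 0.74, 0.672, 0.001]
ft_force: [-4.5, -1.4, 9.5]
finger_gap: 0.271
gripper_force: 80.6
```

```bash
cat >> h.py <<'E'
from scipy.spatial.transform import Rotation as R
def gauge_pose(s):
    q=np.array(s["ee_rot"]); M=R.from_quat(q,scalar_first=True).as_matrix()
    G=np.stack([M[:,1],M[:,0],-M[:,2]],1); return np.array(s["tcp_pos"])+.1584*M[:,2],G
def angles(s,f):
    im,d,K,T=f; o,G=gauge_pose(s); 
    c=T[:3,3]; k=8
    big=cv2.resize(im,None,fx=k,fy=k,interpolation=cv2.INTER_CUBIC)
    # rectify dial plane (x=12 mm): 0.5 mm per px, y +-70, z 20..140
    def proj(y,z):
        p=T[:3,:3].T@(o+G@[.012,y,z]-c); p=K@p/p[2]; return (p[:2]+.5)*k-.5
    src=np.float32([proj(-.07,.14),proj(.07,.14),proj(.07,.02),proj(-.07,.02)])
    H=cv2.getPerspectiveTransform(src,np.float32([[0,0],[560,0],[560,480],[0,480]]))
    return cv2.warpPerspective(big,H,(560,480))
def meas(r):
    C=r.astype(int); b,g,rd=C[...,0],C[...,1],C[...,2]
    def yz(m):
        v,u=np.nonzero(m); return u.mean()/4000-.07,.14-v.mean()/4000,m.sum()
    B=yz((b>rd+50)); Rm=(rd>g+60)&(rd>b+60)
    v,u=np.nonzero(Rm); 
    y=u/4000-.07; z=.14-v/4000; l=np.polyfit(z,y,1)
    return dict(blue=B,mark=np.arctan2(B[0],.12-B[1]),red=yz(Rm),red_slope=-np.arctan(l[0]),red_from_pivot=np.arctan2(y.mean(),.12-z.mean()))
E
python3 - <<'E'
from h import *
s=ctrl.state(); f=grab("scene"); r=angles(s,f); print(meas(r)); cv2.imwrite("pics/r2.png",r)
E
```

```text
{'blue': (np.float64(0.02137427536231884), np.float64(0.04006014492753625), np.int64(2760)), 'mark': np.float64(0.2612677454712899), 'red': (np.float64(-0.0014491986978840687), np.float64(0.07472511581319645), np.int64(7987)), 'red_slope': np.float64(0.02214852029030841), 'red_from_pivot': np.float64(-0.03199796296102337)}
```

View pics/r2.png

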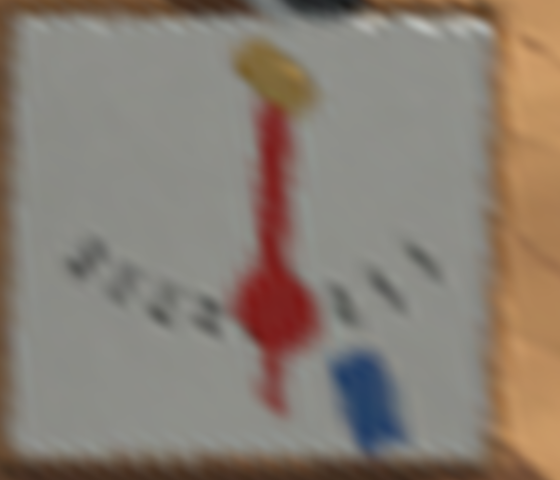

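The rectified dial (4 px/mm) shows the pointer vertical at u≈274, tip at about (275,410), and the blue mark centred at (367,400). That puts the mark at about +0.28 rad.

step_arm:
  steps: [0.21,0,0,0,-0.25,0,0,0.21,0,0,0,-0.25,0,0,0.21,0,0.01,0,-0.25,0,0,0,0,0,0,0,0,0]

```text
time: 14.38
tcp_pos: [0.5131, 0.2315, 0.2135]
ee_rot: [0.031, 0.739, 0.672, -0.034]
ft_force: [-3.1, -1.3, 10.2]
finger_gap: 0.273
gripper_force: 80.6
```

step_arm:
  steps: [0.21,0,0,0,-0.25,0,0,0.21,0,0.01,0,-0.25,0,0,0.21,0,0,0,-0.25,0,0,0,0,0,0,0,0,0]

```text
time: 14.88
tcp_pos: [0.5145, 0.2471, 0.2113]
ee_rot: [0.061, 0.737, 0.67, -0.067]
ft_force: [-3.2, -0.7, 10.0]
finger_gap: 0.273
gripper_force: 80.5
```

step_arm:
  steps: [0.2,0,0,0,-0.25,0,0,0.2,0,0.01,0,-0.25,0,0,0.2,0,0,0,-0.25,0,0,0,0,0,0,0,0,0,0,0,0,0,0,0,0,0,0,0,0,0,0,0,0,0,0,0,0,0,0,0,0,0,0,0,0,0,0,0,0,0,0,0,0,0,0,0,0,0,0,0]

```text
time: 16.12
tcp_pos: [0.5159, 0.262, 0.2078]
ee_rot: [0.09, 0.734, 0.666, -0.099]
ft_force: [-2.6, 1.2, 7.8]
finger_gap: 0.272
gripper_force: 80.4
```

step_arm:
  steps: [0,0,0,0,0,0,0,0,0,0,0,0,0,0,0,0,0,0,0,0,0,0,0,0,0,0,0,0,0,0,0,0,0,0,0,0,0,0,0,0,0,0,0,0,0,0,0,0,0,0,0,0,0,0,0,0]

```text
time: 17.12
tcp_pos: [0.5159, 0.262, 0.2078]
ee_rot: [0.09, 0.734, 0.666, -0.099]
ft_force: [-2.4, 1.5, 7.2]
finger_gap: 0.271
gripper_force: 80.4
```

```bash
cat > m.py <<'E'
from h import *
import sys
rs=[]
for i in range(3):
    s=ctrl.state(); f=grab("scene"); r=angles(s,f); rs.append(r); print({k:np.round(v,4) for k,v in meas(r).items()})
o,G=gauge_pose(s); print("t",s["time"],"F",s["ft_force"],"o",o.round(4),"roll",np.arcsin(G[2,1]),"pitch x",G[2,0],"yaw",np.degrees(np.arctan2(G[1,0],G[0,0])))
im=f[0][70:220,300:460]
big=cv2.resize(im,(512,480),interpolation=cv2.INTER_CUBIC)
cv2.imwrite(sys.argv[1],cv2.resize(np.hstack([rs[-1],big]),None,fx=.74,fy=.74))
E
python3 m.py pics/r3.png
```

```text
{'blue': array([1.830e-02, 3.380e-02, 1.557e+03]), 'mark': np.float64(0.2088), 'red': array([1.020e-02, 7.520e-02, 8.026e+03]), 'red_slope': np.float64(0.2878), 'red_from_pivot': np.float64(0.2236)}
{'blue': array([1.830e-02, 3.380e-02, 1.574e+03]), 'mark': np.float64(0.2092), 'red': array([1.020e-02, 7.530e-02, 8.009e+03]), 'red_slope': np.float64(0.2881), 'red_from_pivot': np.float64(0.2241)}
{'blue': array([1.83e-02, 3.39e-02, 1.57e+03]), 'mark': np.float64(0.2097), 'red': array([1.020e-02, 7.530e-02, 7.982e+03]), 'red_slope': np.float64(0.2885), 'red_from_pivot': np.float64(0.2251)}
t 17.225 F [-2.72391336  0.6794888   8.10231521] o [0.5119 0.2202 0.055 ] roll -0.26866873050408857 pitch x 0.00028976661112120605 yaw -5.496099165498644
```

View pics/r3.png

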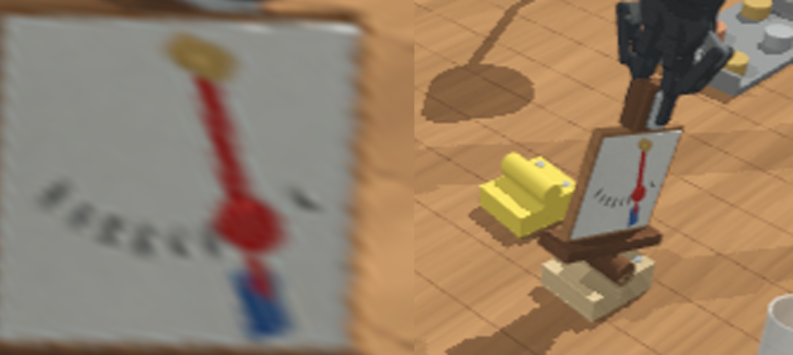

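The left half of r3 is the rectified dial after rocking: bob at (247,223), pointer tip over the blue mark at about (267,296), mark centre near (262,302). The right half shows the foot resting across the ridge. I'll measure the difference more carefully.

```bash
cat > fine.py <<'E'
from h import *
def fine(r):
    C=r.astype(int); b,g,rd=C[...,0],C[...,1],C[...,2]
    # blue rect: hull of blue mask (bridges the red tip)
    m=((b>rd+35)&(b>g+20)).astype(np.uint8); n,l,st,_=cv2.connectedComponentsWithStats(m)
    v,u=np.nonzero(m); (c,sz,a)=cv2.minAreaRect(np.stack([u,v],1).astype(np.float32))
    w=(rd-np.maximum(g,b)-25).clip(0)
    vs=[];us=[]
    for y in list(range(115,235)):
        ww=w[y]; 
        if ww.sum()>200: vs.append(y);us.append((ww*np.arange(560)).sum()/ww.sum())
    p=np.polyfit(vs,us,1)
    m2=(w>40).astype(np.uint8); m2=cv2.morphologyEx(m2,cv2.MORPH_OPEN,np.ones((45,45),np.uint8)); vb,ub=np.nonzero(m2); bob=(ub.mean(),vb.mean()) if len(ub) else None
    piv=(np.polyval(p,80),80)
    print("blue",np.round(c,1),np.round(sz,1),round(a,1),"bar slope",round(np.arctan(p[0]),4),"u@80",round(piv[0],1),"bob",np.round(bob,1) if bob else None)
    th=lambda q:np.arctan2(q[0]-piv[0],q[1]-piv[1])
    print("mark",round(th(c),4),"bob",round(th(bob),4) if bob else None, "rad mm",np.hypot(c[0]-piv[0],c[1]-80)/4)
    g2=cv2.cvtColor(r,cv2.COLOR_BGR2GRAY)
    # knob and dial ticks alignment
    return g2
if __name__=="__main__":
    a0=cv2.imread("pics/r2.png"); A=fine(a0)
    s=ctrl.state(); r=angles(s,grab("scene")); B=fine(r)
    # rigid shift of dial itself vs upright picture, pointer masked
    red=lambda q:((q[...,2].astype(int)-q[...,1]>25)).astype(np.uint8)
    mask=1-cv2.dilate(red(a0)|red(r),np.ones((15,15)))
    mask[:100]=0; mask[:,:40]=0; mask[:,460:]=0
    M=np.eye(2,3,dtype=np.float32)
    cc,M=cv2.findTransformECC(A,B,M,cv2.MOTION_EUCLIDEAN,(3,200,1e-6),mask*255,9)
    print("ecc",round(cc,3),"rot",np.arctan2(M[1,0],M[0,0]).round(4),M[:,2].round(1))
    print(M@[280,80,1])
E
python3 fine.py
```

```text
blue [367.2 400.1] [93.4 46.4] 70.3 bar slope -0.0616 u@80 397.1 bob [275.5 309. ]
mark -0.0933 bob -0.4883 rad mm 80.38564195266626
blue [353.2 412.8] [82.9 48.6] 73.0 bar slope 0.1972 u@80 392.0 bob [335. 303.]
mark -0.1161 bob -0.2501 rad mm 83.7651927794208
ecc 0.94 rot 0.0178 [-8.1  4.8]
[270.40238771  89.82229035]
```

```bash
cat > f2.py <<'E'
from h import *
import sys
def f2(r):
    C=r[:, :440].astype(int); C=cv2.GaussianBlur(r,(0,0),2)[:, :440].astype(int); b,g,rd=C[...,0],C[...,1],C[...,2]
    w=(rd-np.maximum(g,b)-50).clip(0); w[:, :100]=0; w[:105]=0; w[450:]=0
    red=(w>0)
    vs=np.array([y for y in range(110,430) if (w[y]).sum()>150]); us=np.array([(w[y]*np.arange(440)).sum()/w[y].sum() for y in vs])
    wd=np.array([red[y].sum() for y in vs])
    k=vs<330  # bar + bob, above mark
    p=np.polyfit(vs[k],us[k],1)
    m=((b>rd+35)&(b>g+20)); v,u=np.nonzero(m); hull=cv2.convexHull(np.stack([u,v],1).astype(np.int32))
    M=cv2.moments(hull); c=np.array([M["m10"],M["m01"]])/M["m00"]
    d=(c[0]-np.polyval(p,c[1]))*np.cos(np.arctan(p[0]))/4
    print("bar slope",np.arctan(p[0]).round(4),"u@80",np.polyval(p,80).round(1),"u@v",[(int(v),us[vs==v][0].round(1),int(wd[vs==v][0])) for v in range(110,430,40) if v in vs],"blue",c.round(1),"mark minus pointer mm",round(d,2),"rad",round(d/84,4))
if __name__=="__main__":
    f2(cv2.imread("pics/r2.png"))
    for i in range(2):
        s=ctrl.state(); r=angles(s,grab("scene")); f2(r)
    cv2.imwrite("pics/cur.png",r)
E
python3 f2.py
```

```text
bar slope 0.01 u@80 271.5 u@v [(110, np.float64(273.1), 17), (150, np.float64(273.0), 28), (190, np.float64(272.3), 23), (230, np.float64(271.6), 27), (270, np.float64(272.7), 34), (310, np.float64(275.7), 79), (350, np.float64(274.7), 27)] blue [366.6 400.5] mark minus pointer mm 22.98 rad 0.2736
bar slope 0.2891 u@80 267.3 u@v [(110, np.float64(274.1), 17), (150, np.float64(290.3), 24), (190, np.float64(297.6), 23), (230, np.float64(311.6), 26), (270, np.float64(325.0), 41), (310, np.float64(334.6), 84)] blue [352.3 423.3] mark minus pointer mm -4.09 rad -0.0487
bar slope 0.2887 u@80 267.2 u@v [(110, np.float64(274.2), 18), (150, np.float64(290.3), 24), (190, np.float64(297.7), 23), (230, np.float64(311.3), 27), (270, np.float64(325.0), 42), (310, np.float64(334.3), 84)] blue [352.2 423.4] mark minus pointer mm -4.05 rad -0.0483
```

```bash
python3 - <<'E'
from h import *
im=sum(grab("scene")[0].astype(float) for _ in range(4))/4
im=im.astype(np.uint8)
c=im[118:168,363:413]
cv2.imwrite("pics/c4.png",cv2.resize(c,None,fx=12,fy=12,interpolation=cv2.INTER_LANCZOS4))
E
```

```text
(no output)
```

View pics/c4.png

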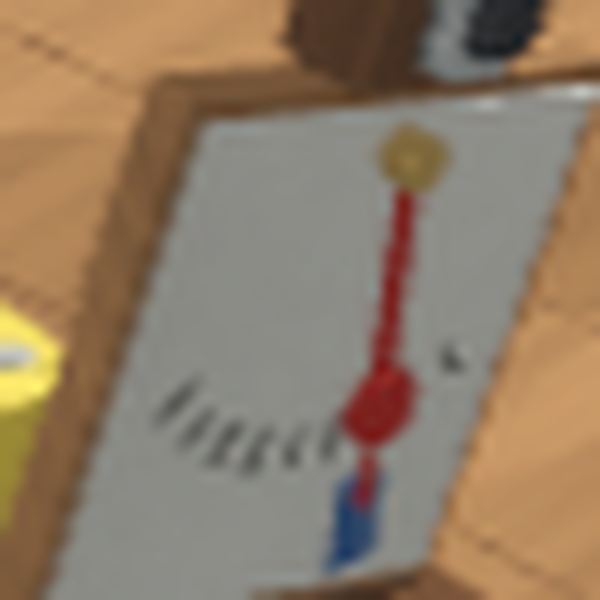

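The enlarged crop shows the pivot at (412,158), bob at (380,405), pointer tip at about (365,500) and the blue mark centre near (356,517). The tip lies on the mark, possibly slightly past it. I'll check for parallax with depth.

```bash
cat > dep.py <<'E'
from h import *
def dep(s,ims,ds,K,T):
    im=np.mean(ims,0); d=np.median(ds,0); W=cloud(d,K,T); o,G=gauge_pose(s); L=(W-o)@G
    b,g,r=im[...,0],im[...,1],im[...,2]
    box=(abs(L[...,1])<.07)&(L[...,2]>.018)&(L[...,2]<.135)&(abs(L[...,0])<.03)
    white=box&(im.min(-1)>115)&(np.ptp(im,-1)<25); blue=box&(b>r+50); red=box&(r>g+80)&(r>b+80)
    A=np.c_[L[white][:,1:],np.ones(white.sum())]; k=np.linalg.lstsq(A,L[white][:,0],rcond=None)[0]
    for n,m in(("white",white),("blue",blue),("red",red)):
        q=L[m]; e=q[:,0]-np.c_[q[:,1:],np.ones(len(q))]@k
        print(n,len(q),"mean",(q.mean(0)*1000).round(1),"above white mm",(np.median(e)*1000).round(1))
    print("white plane",k.round(4))
    foot=(abs(L[...,0]-.014)<.007)&(abs(L[...,1])<.075)&(abs(L[...,2]-.014)<.006)
    q=L[foot]; print("foot top slope",len(q),np.polyfit(q[:,1],q[:,2],1).round(4))
    V=T[:3,3]-o; v=G.T@V; v/=np.linalg.norm(v); print("view dir gauge",v.round(3))
if __name__=="__main__":
    z=np.load("scene1.npz"); 
    M=np.array([7.53392565e-05,7.40834112e-01,6.71688032e-01,-8.42e-06])
    dep(dict(tcp_pos=[.50902,.21276,.2579],ee_rot=M),[z["im"]],[z["d"]],z["K"],z["T"])
    s=ctrl.state(); F=[grab("scene") for _ in range(5)]
    dep(s,[f[0] for f in F],[f[1] for f in F],F[0][2],F[0][3])
    F=[grab("top") for _ in range(3)]; d=np.median([f[1] for f in F],0); o,G=gauge_pose(s)
    L=(cloud(d,F[0][2],F[0][3])-o)@G
    m=(abs(L[...,0])<.022)&(abs(L[...,1])<.075)&(abs(L[...,2]-.014)<.009); q=L[m]; print("top foot",len(q),np.polyfit(q[:,1],q[:,2],1).round(4), np.ptp(q[:,1]))
    m=(abs(L[...,0])<.006)&(abs(L[...,1])<.063)&(abs(L[...,2]-.134)<.009)&(abs(L[...,1])>.03); q=L[m]; print("top board",len(q),np.polyfit(q[:,1],q[:,2],1).round(4) if len(q)>3 else 0)
E
python3 dep.py
```

```text
white 1203 mean [ 7.2 -4.8 79.1] above white mm -0.0
blue 16 mean [10.3 23.7 37.7] above white mm 3.2
red 38 mean [13.4 -4.1 74.6] above white mm 6.2
white plane [-0.0001  0.0058  0.0067]
foot top slope 259 [0.0002 0.0139]
view dir gauge [ 0.546 -0.603  0.582]
white 1072 mean [ 7.2 -9.3 77.9] above white mm 0.0
blue 10 mean [ 9.8 21.1 32.8] above white mm 2.8
red 34 mean [13.6  8.3 75.3] above white mm 6.5
white plane [0.0012 0.0058 0.0068]
foot top slope 164 [-0.0217  0.0142]
view dir gauge [ 0.528 -0.734  0.427]
top foot 404 [-0.0276  0.0142] 0.13996637743379145
top board 58 [-0.0558  0.1325]
```

```bash
python3 - <<'E'
from h import *
s=ctrl.state(); im,d,K,T=grab("wrist"); cv2.imwrite("pics/w5.png",im); np.savez("w5.npz",im=im,d=d,K=K,T=T)
o,G=gauge_pose(s); print("cam in gauge",(G.T@(T[:3,3]-o)).round(3))
for a in(0,.293):
    p=T[:3,:3].T@(o+G@[.012,.084*np.sin(a),.12-.084*np.cos(a)]-T[:3,3]); p=K@p/p[2]; print(p[:2])
E
```

```text
cam in gauge [0.001 0.079 0.282]
[330.96783834 195.35666292]
[331.68010852 163.43370688]
```

View pics/w5.png

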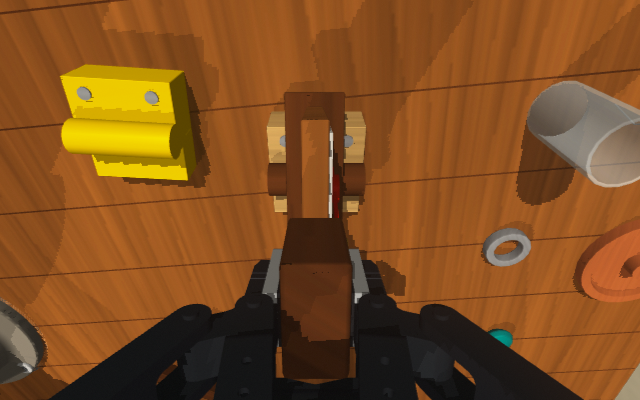

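The wrist view shows the foot lying across the ridge centred on the stud at (316,180), with the bystanders undisturbed. The dial can't be seen from there. I'll take averaged per-pixel 3D measurements from the scene camera.

```bash
python3 - <<'E'
from h import *
s=ctrl.state(); F=[grab("scene") for _ in range(12)]; K,T=F[0][2:]
im=np.mean([f[0] for f in F],0); D=np.stack([f[1] for f in F]); d=D.mean(0); print("depth noise",np.median(D.std(0)))
# depth is along axis: report at pixel centres; correct frame roll by foot slope
o,G=gauge_pose(s); W=cloud(d,K,T); L=(W-o)@G*1000
b,g,r=[im[...,i] for i in range(3)]
box=(abs(L[...,1])<70)&(L[...,2]>18)&(L[...,2]<135)&(abs(L[...,0])<30)
for n,m in(("red",box&(r>g+70)&(r>b+70)),("blue",box&(b>r+40))):
    print(n)
    for v in np.unique(np.nonzero(m)[0]):
        q=L[v][m[v]]; u=np.nonzero(m[v])[0]; w=(np.abs(r-g)[v][m[v]] if n=="red" else (b-r)[v][m[v]])
        print(v,u.min(),u.max(),(q*w[:,None]).sum(0)/w.sum())
w=box&(im.min(-1)>110)&(np.ptp(im,-1)<25)
for z0 in(50,70,90,110):
    m=w&(abs(L[...,2]-z0)<4); y=L[m][:,1]; print("dial z",z0,np.percentile(y,[1,99]).round(1),y.min().round(1),y.max().round(1))
for y0 in(-40,-20,20,40):
    m=w&(abs(L[...,1]-y0)<4); z=L[m][:,2]; print("dial y",y0,z.min().round(1),z.max().round(1))
np.savez("avg.npz",im=im,d=d,K=K,T=T,o=o,G=G); print(s["time"])
E
```

```text
depth noise 0.0020608725
red
134 396 396 [ 11.93411258  -1.78056326 112.19716343]
135 396 396 [ 12.67533427  -1.56214246 109.9433204 ]
136 396 396 [ 12.81827126  -0.49157513 107.30410883]
137 396 396 [ 12.27492611   1.56043937 104.21434934]
138 396 396 [ 12.59994825   2.38278419 101.66857683]
139 396 396 [12.80730923  3.37719249 99.03741963]
140 395 395 [12.19400038  1.65147378 96.31866877]
141 395 395 [12.28876541  2.80712088 93.59729705]
142 395 395 [12.20905973  4.21702139 90.74869848]
143 395 395 [12.79030571  4.68788141 88.32997893]
144 395 395 [13.03354502  5.64583066 85.67660479]
145 395 395 [12.79526737  7.29910935 82.68585669]
146 394 395 [11.92469377  8.0265686  79.48456723]
147 394 394 [11.36139947  8.03644759 76.51800244]
148 394 395 [12.26058715  9.95421696 74.02616794]
149 394 396 [14.28041336 10.23835327 72.31107868]
150 393 396 [14.2534999   9.7869892  69.65626924]
151 393 396 [14.67553233 10.54858831 67.0576255 ]
152 392 396 [14.30253959 10.31906302 64.18193161]
153 392 395 [14.17323713 10.02961717 61.43227634]
154 393 394 [14.04695007 11.50662128 58.42383467]
blue
160 391 391 [ 9.2185897  16.49369995 38.53443754]
161 391 393 [10.07040326 20.48095846 35.55814716]
162 391 393 [10.01771705 22.0302682  32.46594412]
163 391 392 [ 9.91389845 21.67300277 29.63854145]
164 391 392 [10.01627935 22.58798398 26.70914761]
dial z 50 [-62.2  51.3] -62.5 52.2
dial z 70 [-60.7  51.8] -61.3 53.2
dial z 90 [-61.1  52.2] -61.7 54.2
dial z 110 [-60.2  53.8] -60.8 55.6
dial y -40 21.6 129.3
dial y -20 21.0 129.9
dial y 20 19.7 128.7
dial y 40 19.5 126.8
18.075
```

step_arm:
  steps: [0.06,0,0.01,0,-0.07,0,0,0,0,0,0,0,0,0,0,0,0,0,0,0,0,0,0,0,0,0,0,0,0,0,0,0,0,0,0,0,0,0,0,0,0,0,0,0,0,0,0,0,0,0,0,0,0,0,0,0,0,0,0,0,0,0,0,0,0,0,0,0,0,0,0,0,0,0,0,0,0,0,0,0,0,0,0,0]

```text
time: 20.18
tcp_pos: [0.5161, 0.2634, 0.2073]
ee_rot: [0.093, 0.733, 0.666, -0.102]
ft_force: [-2.3, 1.5, 7.9]
finger_gap: 0.269
gripper_force: 80.6
```

step_arm:
  steps: [0,0,0,0,0,0,0,0,0,0,0,0,0,0,0,0,0,0,0,0,0,0,0,0,0,0,0,0,0,0,0,0,0,0,0,0,0,0,0,0,0,0,0,0,0,0,0,0,0]

```text
time: 21.05
tcp_pos: [0.5161, 0.2634, 0.2073]
ee_rot: [0.093, 0.733, 0.666, -0.102]
ft_force: [-2.5, 0.8, 7.6]
finger_gap: 0.271
gripper_force: 80.6
```

```bash
python3 m.py pics/r6.png | tail -1; python3 dep.py | tail -9
```

```text
t 21.15 F [-2.73726899  1.30364838  9.03802645] o [0.512  0.2203 0.055 ] roll -0.27708880231288974 pitch x 0.0003608253374402792 yaw -5.494431775554332
view dir gauge [ 0.546 -0.603  0.582]
white 1063 mean [ 7.2 -9.4 77.7] above white mm -0.0
blue 9 mean [10.  21.  32.5] above white mm 3.1
red 33 mean [13.7  8.2 74.9] above white mm 6.2
white plane [0.0009 0.0057 0.0068]
foot top slope 165 [-0.0234  0.0142]
view dir gauge [ 0.528 -0.738  0.421]
top foot 406 [-0.0241  0.0143] 0.14215675691773316
top board 59 [-0.0488  0.1329]
```

View pics/r6.png

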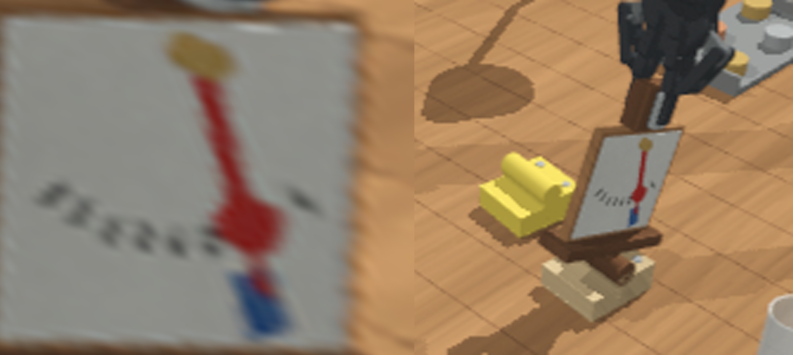

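The rectified view shows the tip at about (268,296) and the mark centre at (262,303). Corrected for parallax, since the bar stands about 2.5 mm in front of the mark, the two agree to about 0.5 mm. The foot is still pressed on the ridge.

```bash
python3 -c "
from station import ctrl
print(ctrl.hand_in())"
```

```text
the job is handed in; nothing more can be done
None
```

I handed the job in with the small wooden gauge still in the gripper and its foot pressed square across the wooden stud's ridge with about 12 N. It is rolled about 0.30 rad, and the pointer is within about 0.5 mm of the blue mark's centre by my parallax-corrected estimate (mark at 0.28–0.30 rad); the hand-in gave no verdict.

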